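Lock the indexing spindle with its cross pin

ROBOT

A 6-joint arm with a two-finger parallel gripper is mounted at the origin on a cart in front of the work surface, level with it; the furniture and walls round the work are solid. World frame = base frame: x ahead of the robot, y to its left, z up, the work surface at z = 0. Lengths are in m, angles in rad, forces in N, time in s.
With the tool pointing down it reaches from about 0.425 to 1.125 m from the base axis. Payload 14.9 kg.
Tool frame: the origin (TCP) lies on the centre line of the jaws, within the pads' length; the fingertips stand 22 mm ahead of it and the grasp point (between the pads) lies 3 mm ahead of it; z points along the fingers, y is the direction in which the jaws open and shut (so a half turn about z gives the same grasp; the last joint's range is limited). The gripper opens to 91 mm and grips with 3 to 60 N. Pads are 32 mm wide; open, the fingers measure 118 mm over their backs; the gripper's body (76 mm by 178 mm) begins 60 mm behind the grasp point.
Start: joints at [-1.161, 0.379, 1.734, -0, 1.028, -0.033], TCP at [0.3, -0.633, 0.236] pointing down, gripper open.
Joint ranges: [-2.77, 2.77], [-0.74, 2.19], [0, 2.66], [-1.06, 4.2], [0.31, 2.87], [-3.08, 3.08]. Speed limits (rad/s): [1.89, 1.89, 2.39, 3.14, 3.14, 3.14].

INTERFACE

Orientations are given as a unit quaternion [w, x, y, z].
In Python, from station import * gives the robot as it stands.
- The arm moves only by the tool move_arm, never from a script. Its argument "plan" is a list of rows, each a list of 3 entries, a list of its own where there are three numbers: the shift along the tool's x, y, z normalised to -1 to 1, where 1 is 0.1 m, then the turn, a rotation vector about the tool's x, y, z normalised to -1 to 1, where 1 is pi/2 rad, then the opening, from 0 (shut) to 1 (fully open). In form: [[[x, y, z], [ax, ay, az], gripper], ...]. A call has 1 to 8 rows; each row is the pose to reach, as a shift and turn from the pose commanded when the call began, along the tool's axes at that moment; what a row does not reach only later rows make up. A row lasts 1/10 s, in which the tool goes at most 50 mm and 8.59 degrees, less where a joint would pass 70% of its speed; a pose out of reach is approached as far as the arm can. A call with a number of a shift or a turn outside -1 to 1 is refused whole. A call with a gripper value outside its range is refused whole. The fingers move at their own pace and stop on an object; "grip_force" is the grip in N (left out, the last holds). Time passes only in rows, so rows that repeat a pose let the fingers close. It gives the time, the measured TCP pose, the force and the opening at its end, in the units of the state.
- get_obs(): the state, without advancing time (a new reading comes with each control period).
- grab_frame(name): name is "scene" or "side" or "wrist"; returns the picture (400x640x3 uint8, red, green, blue); there is no depth.
- camera_info(name): a dict with "fovy" (degrees; the focal length in pixels is half the picture's height over the tangent of half this angle, whatever the lens; pixels are square), "cx", "cy" (the principal point, pixels), "rvec" (rotation vector, rad) and "tvec" (3), from world to camera coordinates, as OpenCV has them. Camera axes: x right, y down, z forward; pixel columns grow to the right and rows downward; lengths in m; the calibration is good to about 2 mm. A picture is of the moment at which its call begins: read the wrist's pose just before it. camera_info takes no time and is no camera call; for the wrist camera it gives the pose at the moment of the call.
- hand_in(): hands the job in, once; it reports no verdict.
The state is a dict: "time_s": time; "joints": joint angles; "dq": joint speeds; "joint_efforts": joint torques, N m; "position": TCP position; "ee_rot": TCP orientation; "wrist_force": force on the tool from outside, world axes, zero at the start; "wrist_torque": the same for the moment, N m; "gripper_width": opening from 0.0 (shut) to 1.0 (fully open).
Only numpy, scipy, OpenCV 4.12 (cv2) and the standard library are available. Lean on these libraries where they do the work, as an engineer would, in place of code of your own. Each camera call takes 0.05 s, during which the arm holds its last target. There are 200 camera calls.

TASK

Lock the indexing fixture for the next cut: take the longer of the two pins from the wooden stand, start it in the leaning guide bush, and turn the spindle by its hand knob until a cross-hole comes under the pin and it can pass. Leave the pin fully home, its head flat on the guide bush, and let go; leave the short pin and the other things where they are.

Things in the scene. Friction and masses are not known exactly. Their poses are not given: they have to be found in the camera images.
- index_fixture: Indexing fixture bolted to the table: aluminium base plate 118 x 130 x 14 mm, grey round housing (diameter 88 mm, 60 mm long along y) on a pedestal; it holds a loose spindle. On the spindle's +y end a small chuck with a turned wooden blank (reaches y = +103 mm), on its -y end the hand knob. Origin: centre of the base's underside; z up, y along the spindle axis.
- spindle_centre (a point): Point on the level spindle axis inside the housing, 120 mm above the table. The spindle (diameter 60 mm) spins freely either way with slight friction (0.05 N m) and stays where left. Two crossing 16 mm holes: one comes under the guide every quarter turn. At the start the next is 25 to 65 degrees away, whichever way one turns; it is hidden and nothing outside shows the spin angle.
- pin_guide: Steel guide bush on the housing, outside diameter 34 mm, round bore 15.4 mm. It leans 30 degrees from vertical to the fixture's -x side, in line with the spindle's centre. Origin: centre of the mouth; z points out along the bore. The spindle's surface is 34 mm below the mouth: a pin stops there, rests by its weight and falls in when a hole comes under it. The bore runs on through, 108 mm in all.
- knob_centre (a point): Centre of the spindle's knurled aluminium hand knob, on the spindle axis, 105 mm from the housing's centre and 120 mm above the table; axes as the fixture's (y along the spindle axis). The knob is a cylinder of diameter 56 mm, 42 mm long, free on all sides; a neck of diameter 38 mm, 48 mm long, joins it to the housing.
- long_pin: The longer steel pin: oiled shank diameter 14 mm, 110 mm long, with a round nose; knurled head diameter 27 mm, 24 mm high; 0.14 to 0.28 kg. Origin: centre of the head's underside; z points from there up through the head. It starts upright in one of the stand's two holes, head underside 120 mm above the table.
- long_pin_tip (a point): Centre of the long pin's nose, 110 mm below its origin; axes as the pin's.
- short_pin: The shorter pin, alike but with a shank of 75 mm; head underside 85 mm above the table. It stays in the stand.
- pin_stand: Wooden block 52 x 124 x 55 mm, fixed on the table; two upright holes of 16 mm, 45 mm deep, at y = -35 and +35 mm of its frame, hold the pins. Origin: centre of the underside.
- hex_key: Bystander: bent hex key, 40 x 140 x 9 mm, lying on the table; origin at the centre of the underside.
- collet_1: Bystander: spring collet, diameter 32 mm, 42 mm high; origin at the centre of the underside.
- tape_measure: Bystander: tape measure, 36 x 76 x 66 mm; origin at the centre of the underside.
- offcut_4: Bystander: small wooden block, 50 x 60 x 30 mm; origin at the centre of the underside.
- collet_2: Bystander: spring collet, diameter 32 mm, 42 mm high; origin at the centre of the underside.
Not all that is in view belongs to the job. Leave any purple or red look-alike of the long_pin alone.

How it is judged:
By the outcome, as a careful person would: the job done as asked, in the order asked, and still so for the second after the job is handed in, with the robot touching nothing.
It also fails if it takes over 64 s, if anything falls off the work surface, if the arm or the gripper's body presses on something with over 40 N, if the wrist force passes 120 N, or if a joint passes its speed limit or range.

## Working session

There is one attempt and no reset: what is moved stays moved. The work goes in short steps, Python scripts to look and compute and a tool call to move; the robot and the scene stay as the last step left them, time stands still between calls to the robot, and variables do not carry over. Pictures are saved under pics/ and viewed, about 8 in all and at most 12, crops included, and the job is handed in when it is done.

Besides the shell and the picture viewer there is one more tool, called by a JSON object that holds its "op" and its "data". move_arm: Moves the arm, as the interface text tells. Its arguments: {"type":"object","properties":{"plan":{"type":"array","items":{"type":"array"}},"grip_force":{"type":"number"}},"required":["plan"]}

```bash
ls; mkdir -p pics; python3 - <<'E'
from station import *
import cv2,numpy as np
for n in("scene","side"):
    print(n,camera_info(n)); cv2.imwrite(f"pics/{n}0.png",grab_frame(n)[:,:,::-1])
print(get_obs())
E
```

```text
pics
scene {'fovy': 49.4984671992706, 'cx': 316.3726274831566, 'cy': 199.80762167168078, 'rvec': array([ 1.87810876, -0.84625693,  0.4959789 ]), 'tvec': array([-0.29001235,  0.2776775 ,  1.13340748])}
side {'fovy': 49.507682875296595, 'cx': 311.53373721577447, 'cy': 192.12868274265765, 'rvec': array([ 1.30678561, -2.23127843,  0.91748249]), 'tvec': array([0.23777454, 0.3654854 , 1.09398333])}
{'time_s': 0.1, 'joints': array([-1.16128810e+00,  3.79360755e-01,  1.73472731e+00,  2.72519368e-05,
        1.02850968e+00, -3.33080197e-02]), 'dq': array([ 0.00031284,  0.00032039, -0.00049138,  0.00027033, -0.00025525,
        0.00090115]), 'joint_efforts': array([-1.58507650e-03, -7.65037394e+01, -4.35292733e+01,  6.51884009e-02,
        3.97551432e-02,  1.07898245e-05]), 'position': array([ 0.29979944, -0.63217396,  0.23534815]), 'ee_rot': array([-4.95865826e-04,  9.75590610e-01,  2.19596696e-01, -8.25112305e-05]), 'wrist_force': array([-0.07011585,  0.51766115,  0.29557424]), 'wrist_torque': array([0.04242203, 0.00467683, 0.02160058]), 'gripper_width': 0.9992632550041758}
```

View pics/scene0.png

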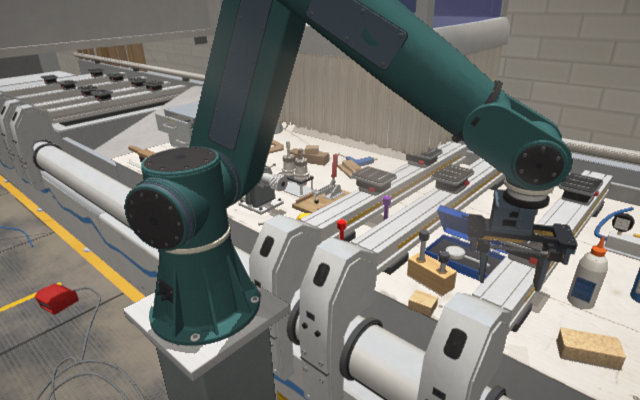

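View pics/side0.png

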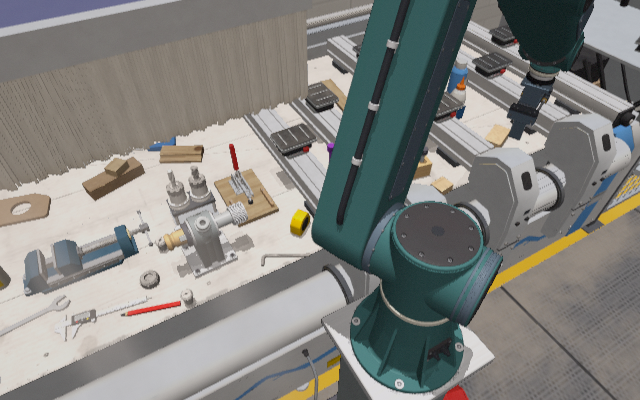

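The scene view shows the wooden stand at about (432,272), with two steel pins at (423,240) and (443,260). A red look-alike is at (342,228) and a purple one at (386,205). The side view shows the fixture at (205,235). I'll enlarge both areas in one picture.

```bash
python3 - <<'E'
import cv2,numpy as np
a=cv2.imread("pics/scene0.png")[215:315,395:475]; b=cv2.imread("pics/side0.png")[160:285,135:275]
a=cv2.resize(a,(400,500),interpolation=cv2.INTER_CUBIC)
b=cv2.resize(b,None,fx=2.8,fy=2.8,interpolation=cv2.INTER_CUBIC)
o=np.zeros((500,400+b.shape[1],3),np.uint8);o[:,:400]=a;o[:b.shape[0],400:]=b
cv2.imwrite("pics/crop1.png",o);print(o.shape)
E
```

```text
(500, 792, 3)
```

View pics/crop1.png

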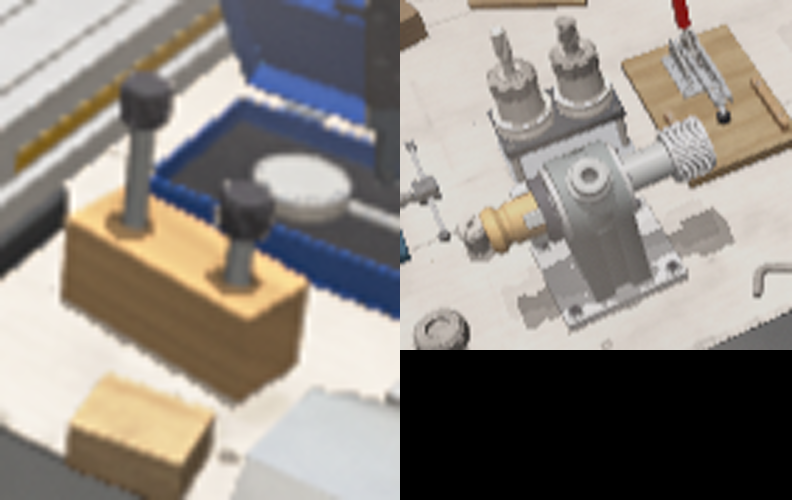

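```bash
cat > h.py <<'E'
import numpy as np, cv2
from station import *
from scipy.spatial.transform import Rotation as R
def cam(n):
    c=camera_info(n); f=200/np.tan(np.radians(c["fovy"]/2)); Rm=R.from_rotvec(c["rvec"]).as_matrix()
    return f,c["cx"],c["cy"],Rm,np.array(c["tvec"])
def ray(c,u,v):
    f,cx,cy,Rm,t=c; d=Rm.T@np.array([(u-cx)/f,(v-cy)/f,1]); return -Rm.T@t,d
def atz(c,u,v,z):
    o,d=ray(c,u,v); return o+d*(z-o[2])/d[2]
def proj(c,P):
    f,cx,cy,Rm,t=c; p=(Rm@np.atleast_2d(P).T).T+t; return p[:,:2]/p[:,2:]*f+[cx,cy]
def tool():
    o=get_obs(); q=o["ee_rot"]; return np.array(o["position"]),R.from_quat([q[1],q[2],q[3],q[0]])
E
python3 - <<'E'
from h import *
np.set_printoptions(precision=4,suppress=True)
s=cam("scene");d=cam("side")
for c in (s,d): print("campos",-c[3].T@c[4])
print("long head",atz(s,424.3,235,.132),"hole",atz(s,421.7,260.5,.055))
print("short head",atz(s,444,256.5,.097),"hole",atz(s,442.6,271,.055))
C=lambda x,y:((x-400)/2.8+135,y/2.8+160)
print("mouth",atz(d,*C(590,178),.1754),"knob",atz(d,*C(688,152),.12))
for p in((687,290),(572,330)):print("base",atz(d,*C(*p),.014))
E
```

```text
campos [-0.4546 -0.8331  0.7383]
campos [-0.3393  0.4501  1.034 ]
long head [ 0.48   -0.3544  0.132 ] hole [ 0.4725 -0.3578  0.055 ]
short head [ 0.4694 -0.4218  0.097 ] hole [ 0.4646 -0.425   0.055 ]
mouth [0.4539 0.3435 0.1754] knob [0.4893 0.2383 0.12  ]
base [0.4088 0.287  0.014 ]
base [0.4201 0.4052 0.014 ]
```

The stand holds two candidates. The long pin is the left one, at scene (424,235) and about (0.477,-0.355), clearly taller in the crop. The short pin is at (444,256). The red pin at (342,228) and the purple pin at (386,205) are the decoys. The spacing comes out at 68 mm against the 70 mm given. Next I'll move toward the long pin and refine its position with the wrist camera.

{"op": "move_arm", "data": {"plan": [[[1,-0.6,-0.1],[0,0,-0.718],1],[[1,-0.6,-0.1],[0,0,-0.718],1],[[1,-0.6,-0.1],[0,0,-0.718],1],[[1,-0.6,-0.1],[0,0,-0.718],1],[[1,-0.6,-0.1],[0,0,-0.718],1],[[1,-0.6,-0.1],[0,0,-0.718],1],[[1,-0.6,-0.1],[0,0,-0.718],1],[[1,-0.6,-0.1],[0,0,-0.718],1]]}}

```text
time_s: 0.9
position: [0.3645, -0.5352, 0.2456]
ee_rot: [-0.0, 0.705, 0.709, 0.0]
wrist_force: [-0.1, -0.5, -0.3]
gripper_width: 0.998
```

```bash
python3 - <<'E'
from h import *
np.set_printoptions(precision=4,suppress=True)
p,r=tool(); print(p); print(r.as_matrix()); c=cam("wrist"); o=-c[3].T@c[4]
print("cam in tool",r.inv().apply(o-p),"axes",(r.inv().as_matrix()@c[3].T)); 
print(proj(c,[[.477,-.355,.144],[.467,-.424,.109]]), c[0])
E
```

```text
[ 0.3645 -0.5352  0.2456]
[[-0.0058  1.     -0.0004]
 [ 1.      0.0058  0.0005]
 [ 0.0005 -0.0004 -1.    ]]
cam in tool [ 0.0843  0.0001 -0.1488] axes [[ 0.     -0.9556 -0.2947]
 [ 1.     -0.0002  0.0009]
 [-0.001  -0.2947  0.9556]]
[[495.9112 -59.3298]
 [446.8172  62.7352]] 332.03967893640254
```

{"op": "move_arm", "data": {"plan": [[[0.9,1,0],[0,0,0],1],[[0.9,1,0],[0,0,0],1],[[0.9,1,0],[0,0,0],1],[[0.9,1,0],[0,0,0],1],[[0.9,1,0],[0,0,0],1]]}}

```text
time_s: 1.4
position: [0.4649, -0.445, 0.2457]
ee_rot: [-0.0, 0.707, 0.708, -0.0]
wrist_force: [0.2, -1.0, 0.3]
gripper_width: 0.997
```

```bash
python3 - <<'E'
from h import *
np.set_printoptions(precision=4,suppress=True)
p,r=tool(); print(p); c=cam("wrist"); cv2.imwrite("pics/w1.png",grab_frame("wrist")[:,:,::-1])
print(proj(c,[[.477,-.355,.144],[.467,-.424,.109]]))
E
```

```text
[ 0.4649 -0.445   0.2457]
[[334.7822  88.9464]
 [320.1746 172.6881]]
```

View pics/w1.png

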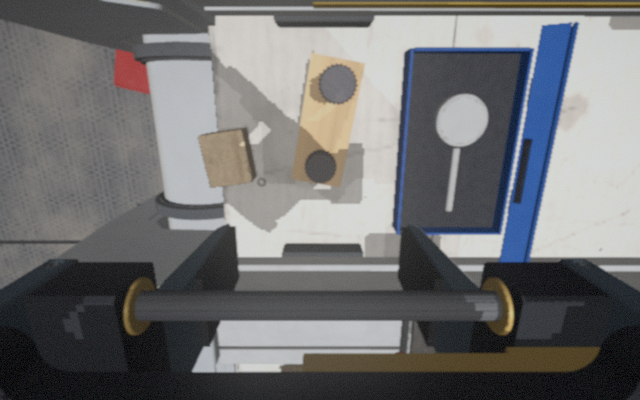

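The wrist view shows the long pin's head at (338,84) and the short one at (320,166). With the scene view, that puts the long pin at about (0.479,-0.352). I'll move over it, go down and grip.

{"op": "move_arm", "data": {"plan": [[[0.93,0.14,0],[0,0,0],1],[[0.93,0.14,0.1],[0,0,0],1],[[0.93,0.14,0.5],[0,0,0],1],[[0.93,0.14,0.8],[0,0,0],1],[[0.93,0.14,0.8],[0,0,0],1]]}}

```text
time_s: 1.95
position: [0.4762, -0.3517, 0.1625]
ee_rot: [-0.003, 0.708, 0.707, -0.0]
wrist_force: [0.4, -0.2, -0.1]
gripper_width: 1.0
```

{"op": "move_arm", "data": {"plan": [[[0,0,0.31],[0,0,0],1],[[0,0,0.31],[0,0,0],1],[[0,0,0.31],[0,0,0],0.1],[[0,0,0.31],[0,0,0],0.1],[[0,0,0.31],[0,0,0],0.1],[[0,0,0.31],[0,0,0],0.1],[[0,0,0.31],[0,0,0],0.1],[[0,0,0.31],[0,0,0],0.1]], "grip_force": 30}}

```text
time_s: 2.75
position: [0.4787, -0.3525, 0.1352]
ee_rot: [0.0, 0.707, 0.707, 0.0]
wrist_force: [0.3, 0.5, -0.2]
gripper_width: 0.507
```

{"op": "move_arm", "data": {"plan": [[[0,0,0],[0,0,0],0.1],[[0,0,0],[0,0,0],0.1],[[0,0,0],[0,0,0],0.1],[[0,0,0],[0,0,0],0.1],[[0,0,0],[0,0,0],0.1],[[0,0,0],[0,0,0],0.1]], "grip_force": 30}}

```text
time_s: 3.35
position: [0.4785, -0.3524, 0.1349]
ee_rot: [-0.0, 0.707, 0.707, -0.0]
wrist_force: [-0.4, -0.4, -0.3]
gripper_width: 0.289
```

{"op": "move_arm", "data": {"plan": [[[0,0,-0.3],[0,0,0],0.1],[[0,0,-0.6],[0,0,0],0.1],[[0,0,-1],[0,0,0],0.1],[[0,0,-1],[0,0,0],0.1]]}}

```text
time_s: 3.75
position: [0.4805, -0.3539, 0.2399]
ee_rot: [0.004, 0.707, 0.707, 0.0]
wrist_force: [0.7, -0.8, -2.7]
gripper_width: 0.288
```

{"op": "move_arm", "data": {"plan": [[[0.5,0,-0.5],[0,0,0],0.1],[[1,0,-1],[0,0,0],0.1],[[1,0,-1],[0,0,0],0.1],[[1,0,-1],[0,0,0],0.1]]}}

```text
time_s: 4.15
position: [0.4797, -0.2507, 0.3383]
ee_rot: [0.002, 0.706, 0.708, 0.001]
wrist_force: [0.5, -0.5, -2.6]
gripper_width: 0.288
```

{"op": "move_arm", "data": {"plan": [[[0.5,0,0],[0,0,0],0.1],[[1,0,0],[0,0,0],0.1],[[1,0,0],[0,0,0],0.1]]}}

```text
time_s: 4.45
position: [0.4779, -0.1488, 0.3334]
ee_rot: [-0.001, 0.706, 0.708, -0.0]
wrist_force: [0.2, -0.8, -1.9]
gripper_width: 0.285
```

{"op": "move_arm", "data": {"plan": [[[0.5,0,0],[0,0,0],0.1],[[1,0,0],[0,0,0],0.1],[[1,0,0],[0,0,0],0.1]]}}

```text
time_s: 4.75
position: [0.4782, -0.049, 0.3336]
ee_rot: [-0.001, 0.706, 0.708, -0.0]
wrist_force: [0.9, -0.6, -2.3]
gripper_width: 0.288
```

{"op": "move_arm", "data": {"plan": [[[0.5,0,0],[0,0,0],0.1],[[1,0,0],[0,0,0],0.1],[[1,0,0],[0,0,0],0.1]]}}

```text
time_s: 5.05
position: [0.4785, 0.0508, 0.3338]
ee_rot: [-0.001, 0.706, 0.708, -0.0]
wrist_force: [-0.4, -0.5, -2.3]
gripper_width: 0.285
```

{"op": "move_arm", "data": {"plan": [[[0.5,0,0],[0,0,0],0.1],[[1,0,0],[0,0,0],0.1],[[1,0,0],[0,0,0],0.1],[[1,0,0],[0,0,0],0.1]]}}

```text
time_s: 5.45
position: [0.4787, 0.1474, 0.3338]
ee_rot: [-0.0, 0.707, 0.708, -0.001]
wrist_force: [-0.5, -0.0, -3.3]
gripper_width: 0.289
```

```bash
python3 - <<'E'
from h import *
np.set_printoptions(precision=4,suppress=True)
p,r=tool(); print(p,get_obs()["gripper_width"]); c=cam("wrist"); cv2.imwrite("pics/w2.png",grab_frame("wrist")[:,:,::-1])
print(proj(c,[[.454,.3435,.1754],[.489,.238,.12],p-[0,0,.125]]))
E
```

```text
[0.4787 0.1474 0.3338] 0.2888164654518968
[[286.6761 -52.1377]
 [327.9058  90.6728]
 [317.794  199.2805]]
```

View pics/w2.png

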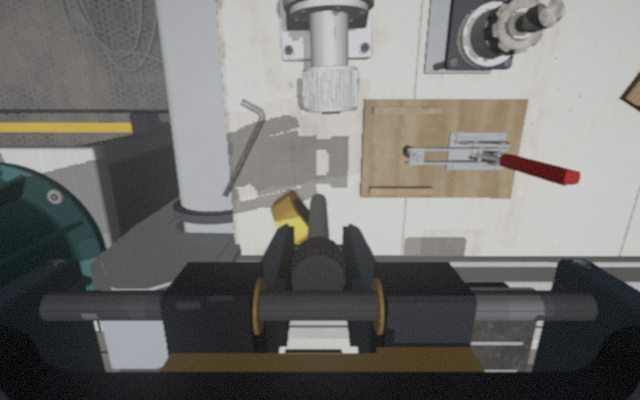

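The pin is held, with its nose at (318,200). The knob is at (330,88) and its neck runs straight up the picture. I'll move 100 mm further to see the bush.

{"op": "move_arm", "data": {"plan": [[[0.5,0,0],[0,0,0],0.1],[[1,0,0],[0,0,0],0.1],[[1,0,0],[0,0,0],0.1],[[1,0,0],[0,0,0],0.1]]}}

```text
time_s: 5.9
position: [0.479, 0.2467, 0.3343]
ee_rot: [-0.0, 0.707, 0.707, -0.001]
wrist_force: [-0.2, -0.7, -2.4]
gripper_width: 0.29
```

```bash
python3 - <<'E'
from h import *
np.set_printoptions(precision=4,suppress=True)
p,r=tool(); print(p); c=cam("wrist"); im=grab_frame("wrist")[:,:,::-1]; cv2.imwrite("pics/w3.png",im)
print(p,r.as_quat()); np.save("w3.npy",np.array(c,dtype=object),allow_pickle=True)
# crop rows 0..260, cols 200..440 x3
cv2.imwrite("pics/w3c.png",cv2.resize(im[0:190,190:440],None,fx=3.2,fy=3.2-.05,interpolation=cv2.INTER_CUBIC)[:600])
E
```

```text
[0.479  0.2467 0.3343]
[0.479  0.2467 0.3343] [ 0.7071  0.7071 -0.0005 -0.    ]
```

View pics/w3c.png

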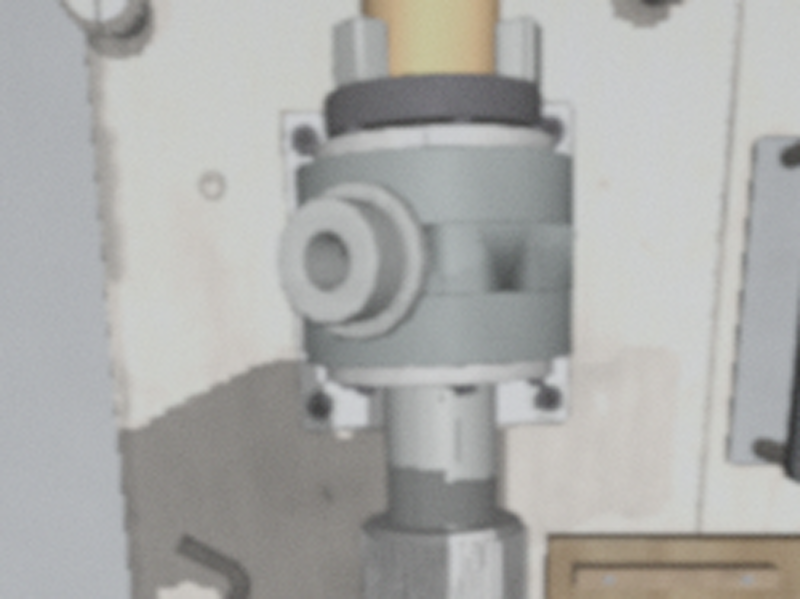

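```bash
cat > fit.py <<'E'
from h import *
from scipy.optimize import least_squares
np.set_printoptions(precision=4,suppress=True)
c=np.load("w3.npy",allow_pickle=True); d=cam("side")
C=lambda x,y:(190+x/3.2,y/3.15)
m=np.array([-.032,0,.1754])
obj=np.array([m,[-.059,.065,.014],[.059,.065,.014],[-.059,-.065,.014],[.059,-.065,.014],[0,-.03,.164],[0,.03,.164]])
px=np.array([C(*q) for q in((327,261),(281,110),(575,103),(303,428),(566,424),(440,363),(437,150))])
wt=np.array([3,1,1,1,1,.5,.5])
def W(t,P): ca,sa=np.cos(t[2]),np.sin(t[2]); return np.c_[t[0]+ca*P[:,0]-sa*P[:,1],t[1]+sa*P[:,0]+ca*P[:,1],P[:,2]]
if __name__=="__main__":
    f=lambda t:((proj(c,W(t,obj))-px)*wt[:,None]).ravel()
    s=least_squares(f,[.48,.34,0]); t=s.x
    print(t,np.degrees(t[2])); print(proj(c,W(t,obj))-px)
    print("mouth direct",atz(c,*px[0],.1754),"fit",W(t,obj)[0],"knob",W(t,np.array([[0,-.105,.12]])))
    # axis silhouettes: neck mid, wood mid, knob mid
    for q,y in(((442,440),-.06),((443.5,560),-.1),((431,40),.08)): print("axis pt",atz(c,*C(*q),.12))
    print("side view mouth residual",proj(d,W(t,obj[:1]))-[202.9,223.6])
E
python3 fit.py
```

```text
[0.4885 0.3437 0.0247] 1.4162545243134517
[[-0.1205 -0.0555]
 [ 0.1837 -0.1717]
 [ 0.4259 -0.4495]
 [-1.088   1.3391]
 [ 1.2197  0.5018]
 [ 1.2575  1.1865]
 [ 1.1653 -1.3283]]
mouth direct [0.4567 0.3428 0.1754] fit [0.4565 0.3429 0.1754] knob [[0.4911 0.2387 0.12  ]]
axis pt [0.4902 0.2868 0.12  ]
axis pt [0.4911 0.2444 0.12  ]
axis pt [0.4858 0.4095 0.12  ]
side view mouth residual [[-0.1534 -0.7938]]
```

```bash
cat > go.py <<'E'
from h import *
np.set_printoptions(precision=3,suppress=True)
YAW=np.radians(1.6); M=np.array([.4562,.3430,.1754]); KN=np.array([.4911,.2387,.12])
F=R.from_euler("z",YAW)
def ori(tilt): # tilt>0: tool points toward +x_f
    t=np.radians(tilt); z=[np.sin(t),0,-np.cos(t)]; x=[0,1,0]; return F*R.from_matrix(np.c_[x,np.cross(z,x),z])
def cmd(P,Q):
    p,r=tool(); print("shift",r.inv().apply(P-p)/.1,"turn",(r.inv()*Q).as_rotvec()/(np.pi/2),"| now",p)
AX=-ori(30).apply([0,0,1])
def pin(s,off=0): return M+AX*(s+.125)   # tip s above mouth
E
python3 - <<'E'
from go import *
cmd(pin(.05),ori(30)); print(pin(.05))
E
```

```text
shift [ 0.943 -1.103  0.075] turn [-0.334  0.005 -0.018] | now [0.479 0.246 0.334]
[0.369 0.341 0.327]
```

{"op": "move_arm", "data": {"plan": [[[0.5,-0.5,0],[-0.1,0,0],0.1],[[0.94,-1,0.05],[-0.2,0.003,-0.01],0.1],[[0.94,-1,0.05],[-0.334,0.005,-0.018],0.1],[[0.94,-1,0.05],[-0.334,0.005,-0.018],0.1],[[0.94,-1,0.05],[-0.334,0.005,-0.018],0.1],[[0.94,-1,0.05],[-0.334,0.005,-0.018],0.1],[[0.94,-1,0.05],[-0.334,0.005,-0.018],0.1]]}}

```text
time_s: 6.65
position: [0.3799, 0.3407, 0.3303]
ee_rot: [0.18, 0.674, 0.692, 0.185]
wrist_force: [0.5, -0.5, -2.0]
gripper_width: 0.291
```

```bash
python3 - <<'E'
from go import *
p,r=tool();print(r.apply([0,0,1]),ori(30).apply([0,0,1]));cmd(pin(.015),ori(30)); print(get_obs()["joints"])
c=cam("wrist"); im=grab_frame("wrist")[:,:,::-1]; d=cam("side"); sd=grab_frame("side")[:,:,::-1]
cv2.imwrite("pics/w4.png",im); cv2.imwrite("pics/s4.png",sd)
tip=p+.125*r.apply([0,0,1]); pts=np.array([tip,M,M+AX*.02])
print("wrist",proj(c,pts)); print("side",proj(d,pts))
a=cv2.resize(im[60:260,220:420],None,fx=2,fy=2,interpolation=cv2.INTER_CUBIC)
b=cv2.resize(sd[150:250,150:250],(400,400),interpolation=cv2.INTER_CUBIC)
cv2.imwrite("pics/c4.png",np.hstack([a,b]))
E
```

```text
[ 0.499  0.013 -0.866] [ 0.5    0.014 -0.866]
shift [ 0.002 -0.114  0.323] turn [-0.     0.    -0.001] | now [0.38  0.341 0.33 ]
[ 0.865 -0.169  2.222 -0.546  0.798  1.168]
wrist [[317.626 199.39 ]
 [306.287 185.207]
 [305.579 190.608]]
side [[201.352 214.287]
 [202.751 222.909]
 [202.883 221.011]]
```

View pics/c4.png

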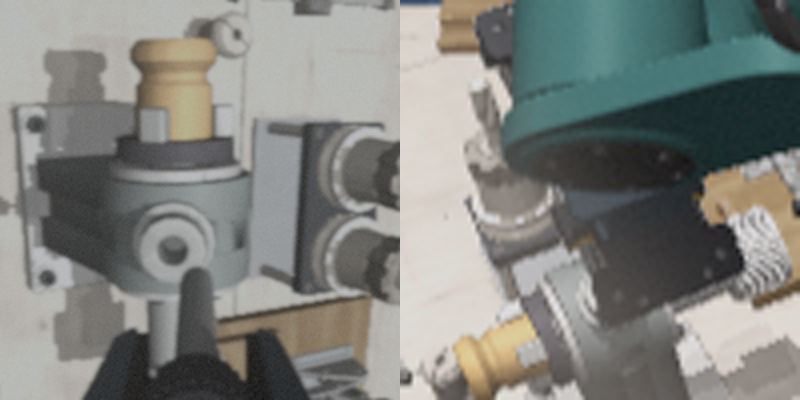

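The left wrist crop shows the bore at pixel (307.5,185), predicted (306.3,185.2). The nose is near (316,197), as predicted. The side view has the bush hidden behind the gripper. Alignment looks good to about 1 mm, so I'll line up and start the pin slowly.

{"op": "move_arm", "data": {"plan": [[[0.0,-0.106,0.1],[0,0,0],0.1],[[0.0,-0.106,0.32],[0,0,0],0.1],[[0.0,-0.106,0.32],[0,0,0],0.1],[[0.0,-0.106,0.4],[0,0,0],0.1],[[0.0,-0.106,0.46],[0,0,0],0.1],[[0.0,-0.106,0.52],[0,0,0],0.1],[[0.0,-0.106,0.56],[0,0,0],0.1],[[0.0,-0.106,0.56],[0,0,0],0.1]]}}

```text
time_s: 7.55
position: [0.3976, 0.342, 0.2757]
ee_rot: [0.181, 0.673, 0.693, 0.186]
wrist_force: [-0.0, -0.6, -2.0]
gripper_width: 0.289
```

```bash
python3 - <<'E'
from go import *
cmd(pin(-.034),ori(30)); o=get_obs();print(o["wrist_force"],o["wrist_torque"]); p,r=tool(); print("tool-frame force",r.inv().apply(o["wrist_force"]))
E
```

```text
shift [-0.006  0.006  0.252] turn [ 0. -0.  0.] | now [0.398 0.342 0.276]
[-0.038 -0.553 -1.987] [-0.122  0.441 -0.072]
tool-frame force [-0.551 -1.041  1.693]
```

Tip about 9 mm in with no contact force. Going on in small steps, stopping just short of the spindle.

{"op": "move_arm", "data": {"plan": [[[0,0,0.05],[0,0,0],0.1],[[0,0,0.1],[0,0,0],0.1],[[0,0,0.15],[0,0,0],0.1],[[0,0,0.2],[0,0,0],0.1],[[0,0,0.22],[0,0,0],0.1],[[0,0,0.22],[0,0,0],0.1]]}}

```text
time_s: 8.15
position: [0.4087, 0.3423, 0.2568]
ee_rot: [0.181, 0.673, 0.693, 0.186]
wrist_force: [-1.2, -1.2, -2.2]
gripper_width: 0.288
```

```bash
python3 - <<'E'
from go import *
cmd(pin(-.034),ori(30)); o=get_obs();print(o["wrist_force"],o["wrist_torque"]); p,r=tool(); print("tool-frame force",r.inv().apply(o["wrist_force"]))
c=cam("wrist"); im=grab_frame("wrist")[:,:,::-1]
cv2.imwrite("pics/c5.png",cv2.resize(im[60:310,200:440],None,fx=2.4,fy=2.4,interpolation=cv2.INTER_CUBIC))
E
```

```text
shift [-0.007  0.005  0.032] turn [ 0. -0.  0.] | now [0.409 0.342 0.257]
[-1.232 -1.22  -2.168] [-0.215  0.602 -0.132]
tool-frame force [-1.184 -2.182  1.243]
```

View pics/c5.png

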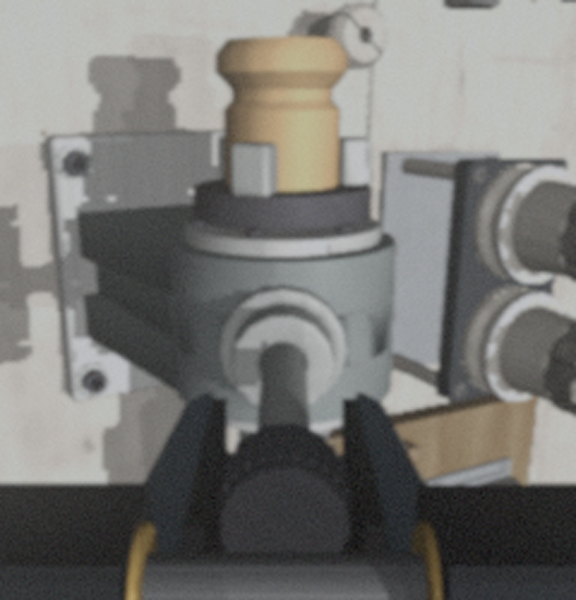

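The pin stands in the bush, entering at about (285,355) in the crop, with the jaws on its head. I'll release it and back off along the axis.

{"op": "move_arm", "data": {"plan": [[[0,0,0],[0,0,0],1],[[0,0,0],[0,0,0],1],[[0,0,0],[0,0,0],1],[[0,0,0],[0,0,0],1],[[0,0,0],[0,0,0],1],[[0,0,0],[0,0,0],1],[[0,0,-0.2],[0,0,0],1],[[0,0,-0.4],[0,0,0],1]]}}

```text
time_s: 9.0
position: [0.3882, 0.3416, 0.2917]
ee_rot: [0.181, 0.673, 0.693, 0.185]
wrist_force: [0.3, 0.2, 0.7]
gripper_width: 0.959
```

{"op": "move_arm", "data": {"plan": [[[0,0,-0.3],[0,0,0],1],[[0,0,-0.6],[0,0,0],1],[[0,0,-0.6],[0,0,0],1]]}}

```text
time_s: 9.3
position: [0.3583, 0.342, 0.3472]
ee_rot: [0.18, 0.673, 0.692, 0.189]
wrist_force: [0.6, 0.7, -0.3]
gripper_width: 1.005
```

```bash
cat >> go.py <<'E'
FL=R.from_euler("z",180,degrees=True)
def knob(tilt,back=0,flip=True):
    Q=ori(tilt)*(FL if flip else R.identity()); z=Q.apply([0,0,1]); return KN-z*(.003+back),Q
E
python3 - <<'E'
from go import *
cmd(*knob(0,.15)); o=get_obs();print(o["joints"],o["gripper_width"],o["wrist_force"])
c=cam("wrist"); im=grab_frame("wrist")[:,:,::-1]; cv2.imwrite("pics/w6.png",im)
cv2.imwrite("pics/c6.png",cv2.resize(im[60:300,200:440],None,fx=2,fy=2,interpolation=cv2.INTER_CUBIC))
print("head top if resting on spindle",proj(c,[M+AX*(.076),M+AX*.1]))
E
```

```text
shift [-1.076  0.749  1.29 ] turn [ 0.005  0.522 -1.93 ] | now [0.358 0.342 0.347]
[ 0.908 -0.216  2.229 -0.54   0.846  1.185] 1.0050608607791416 [ 0.582  0.706 -0.276]
head top if resting on spindle [[315.722 203.107]
 [315.678 212.29 ]]
```

View pics/c6.png

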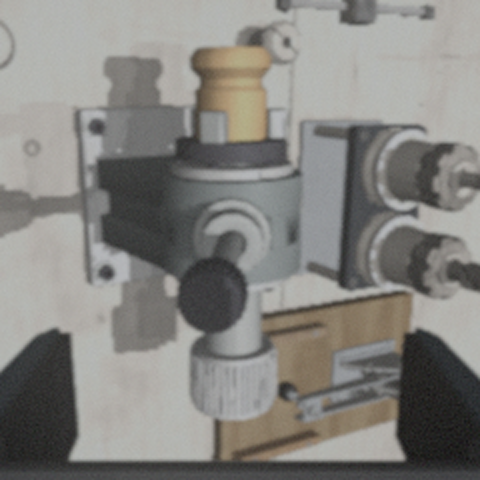

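The pin stands in the bush, its head at about pixel (306,206) and leaning slightly within the bore play. It hasn't dropped. Now I'll move clear toward the knob, bring the tool upright, and turn it half round so the camera faces away from the pin.

{"op": "move_arm", "data": {"plan": [[[-0.5,0,-0.1],[0,0,0],1],[[-1,0,-0.1],[0.05,0,0],1],[[-1,0,-0.1],[0.33,0,0],1],[[-1,0,-0.1],[0.33,0,0],1],[[-1,0,-0.1],[0.33,0,0],1],[[-1,0,-0.1],[0.33,0,0],1]]}}

```text
time_s: 9.95
position: [0.3583, 0.2404, 0.3514]
ee_rot: [0.001, 0.698, 0.716, 0.001]
wrist_force: [-0.5, -0.1, 0.7]
gripper_width: 0.999
```

{"op": "move_arm", "data": {"plan": [[[0,1,0.2],[0,0,-0.76],1],[[0,1,0.2],[0,0,-0.76],1],[[0,1,0.4],[0,0,-0.76],1],[[0,1,0.4],[0,0,-0.76],1],[[0,1,0.4],[0,0,-0.76],1],[[0,1,0.4],[0,0,-0.76],1],[[0,1,0.4],[0,0,-0.76],1],[[0,1,0.4],[0,0,-0.76],1]]}}

```text
time_s: 10.75
position: [0.4562, 0.2435, 0.3117]
ee_rot: [0.004, 0.17, 0.985, 0.0]
wrist_force: [0.0, -0.6, -0.3]
gripper_width: 0.996
```

{"op": "move_arm", "data": {"plan": [[[0,0,0],[0,0,-0.76],1],[[0,0,0],[0,0,-0.76],1],[[0,0,0],[0,0,-0.76],1],[[0,0,0],[0,0,-0.76],1],[[0,0,0],[0,0,-0.76],1],[[0,0,0],[0,0,-0.76],1],[[0,0,0],[0,0,-0.76],1],[[0,0,0],[0,0,-0.76],1]]}}

```text
time_s: 11.55
position: [0.4561, 0.2435, 0.3118]
ee_rot: [0.004, -0.413, 0.911, -0.002]
wrist_force: [1.0, -0.6, -0.9]
gripper_width: 1.003
```

```bash
python3 - <<'E'
from go import *
print(get_obs()["joints"]);cmd(*knob(0,.10));cmd(*knob(-15,.10))
E
```

```text
[ 0.448 -0.009  2.05  -0.005  1.094 -1.973]
shift [-0.19  -0.288  0.891] turn [-0.006  0.001 -0.476] | now [0.456 0.244 0.312]
shift [-0.371 -0.484  0.928] turn [-0.164  0.063 -0.473] | now [0.456 0.244 0.312]
```

{"op": "move_arm", "data": {"plan": [[[-0.19,-0.29,0],[0,0,-0.476],1],[[-0.19,-0.29,0.4],[0,0,-0.476],1],[[-0.19,-0.29,0.7],[0,0,-0.476],1],[[-0.19,-0.29,0.7],[-0.006,0,-0.476],1],[[-0.19,-0.29,0.7],[-0.006,0,-0.476],1],[[-0.19,-0.29,0.7],[-0.006,0,-0.476],1],[[-0.19,-0.29,0.7],[-0.006,0,-0.476],1]]}}

```text
time_s: 12.25
position: [0.491, 0.2387, 0.2427]
ee_rot: [-0.001, 0.714, -0.701, -0.001]
wrist_force: [-0.2, -1.0, -0.1]
gripper_width: 0.998
```

```bash
python3 - <<'E'
from go import *
print(get_obs()["joints"]);cmd(*knob(0,0))
c=cam("wrist"); im=grab_frame("wrist")[:,:,::-1]; cv2.imwrite("pics/w7.png",im)
print(proj(c,[KN+[0,0,.028],M+AX*.088]))
E
```

```text
[ 0.408  0.128  2.043  0.004  0.971 -2.753]
shift [ 0.004 -0.002  1.197] turn [ 0.001  0.002 -0.006] | now [0.491 0.239 0.243]
[[318.227 209.374]
 [453.128 441.734]]
```

View pics/w7.png

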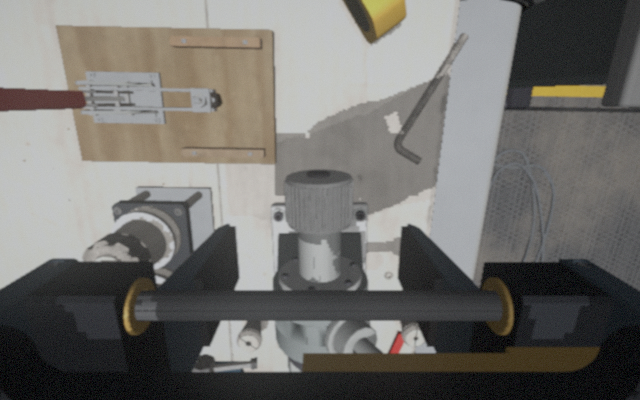

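The knob is centred between the jaws at (319,205), predicted (318,209). The tape measure and hex key are well clear. I'll go down and grip it lightly.

{"op": "move_arm", "data": {"plan": [[[0,0,0.3],[0,0,0],1],[[0,0,0.6],[0,0,0],1],[[0,0,0.9],[0,0,0],1],[[0,0,1],[0,0,0],1]], "grip_force": 15}}

```text
time_s: 12.7
position: [0.4897, 0.2386, 0.1407]
ee_rot: [0.001, 0.714, -0.7, -0.002]
wrist_force: [-0.6, -0.2, 0.3]
gripper_width: 1.002
```

{"op": "move_arm", "data": {"plan": [[[0,0,0.2],[0,0,0],1],[[0,0,0.2],[0,0,0],0.5],[[0,0,0.2],[0,0,0],0.5],[[0,0,0.2],[0,0,0],0.5],[[0,0,0.2],[0,0,0],0.5],[[0,0,0.2],[0,0,0],0.5],[[0,0,0.2],[0,0,0],0.5],[[0,0,0.2],[0,0,0],0.5]], "grip_force": 15}}

```text
time_s: 13.5
position: [0.4906, 0.2393, 0.1237]
ee_rot: [-0.0, 0.715, -0.699, -0.002]
wrist_force: [-7.8, 1.4, 7.9]
gripper_width: 0.612
```

```bash
python3 - <<'E'
from go import *
o=get_obs();print(o["gripper_width"],o["wrist_force"],o["wrist_torque"]);cmd(*knob(0,0));cmd(*knob(16,0))
E
```

```text
0.6115000416356975 [-7.767  1.396  7.91 ] [0.37  1.282 0.196]
shift [ 0.006 -0.005  0.007] turn [ 0.002  0.002 -0.003] | now [0.491 0.239 0.124]
shift [0.006 0.003 0.009] turn [ 0.18   0.002 -0.004] | now [0.491 0.239 0.124]
```

{"op": "move_arm", "data": {"plan": [[[0,0.011,-0.01],[0.022,0,0],0.5],[[0,0.012,-0.01],[0.044,0,0],0.5],[[0,0.013,-0.01],[0.067,0,0],0.5],[[0,0.014,-0.01],[0.089,0,0],0.5],[[0,0.015,-0.01],[0.111,0,0],0.5],[[0,0.016,-0.01],[0.133,0,0],0.5],[[0,0.017,-0.01],[0.156,0,0],0.5],[[0,0.018,-0.01],[0.178,0,0],0.5]]}}

```text
time_s: 14.3
position: [0.4893, 0.2393, 0.1241]
ee_rot: [-0.101, 0.708, -0.692, 0.096]
wrist_force: [8.6, -0.7, -15.3]
gripper_width: 0.612
```

```bash
python3 - <<'E'
from go import *
o=get_obs();print(o["gripper_width"],o["wrist_force"],o["wrist_torque"],o["joints"]);cmd(*knob(16,0));cmd(*knob(32,0))
E
```

```text
0.612200654792296 [  8.561  -0.75  -15.341] [-0.026 -0.525  0.17 ] [ 0.464  0.238  2.213 -0.266  0.449 -2.474]
shift [ 0.006 -0.006  0.014] turn [ 0.     0.002 -0.004] | now [0.489 0.239 0.124]
shift [0.006 0.002 0.016] turn [ 0.178  0.001 -0.004] | now [0.489 0.239 0.124]
```

Joint 5 is nearing its limit at 0.45, so this grip allows only about 8° more. I'll do that, then regrasp and ratchet.

{"op": "move_arm", "data": {"plan": [[[0,-0.004,0.007],[0.022,0,0],0.5],[[0,-0.003,0.007],[0.044,0,0],0.5],[[0,-0.002,0.007],[0.067,0,0],0.5],[[0,-0.001,0.007],[0.089,0,0],0.5],[[0,-0.001,0.007],[0.089,0,0],0.5]]}}

```text
time_s: 14.8
position: [0.489, 0.2392, 0.1236]
ee_rot: [-0.149, 0.699, -0.684, 0.144]
wrist_force: [-6.7, 1.1, 2.2]
gripper_width: 0.612
```

```bash
python3 - <<'E'
from go import *
o=get_obs();print(o["gripper_width"],o["wrist_force"],o["wrist_torque"],o["joints"]);cmd(*knob(24,0))
sd=grab_frame("side")[:,:,::-1];d=cam("side"); print(proj(d,[M,M+AX*.1,M+AX*.024])); cv2.imwrite("pics/s8.png",sd)
E
```

```text
0.6117997054291735 [-6.651  1.108  2.162] [0.339 1.185 0.324] [ 0.494  0.224  2.269 -0.602  0.326 -2.127]
shift [ 0.006 -0.005  0.012] turn [ 0.001  0.001 -0.004] | now [0.489 0.239 0.124]
[[202.751 222.909]
 [203.458 212.751]
 [202.91  220.624]]
```

{"op": "move_arm", "data": {"plan": [[[0,0,0],[0,0,0],0.95],[[0,0,0],[0,0,0],0.95],[[0,0,0],[0,0,0],0.95],[[0,0,0],[0,0,0],0.95],[[0,-0.004,0.002],[-0.09,0,0],0.95],[[0,-0.009,0.004],[-0.18,0,0],0.95],[[0,-0.013,0.006],[-0.27,0,0],0.95],[[0,-0.018,0.006],[-0.36,0,0],0.95]]}}

```text
time_s: 15.65
position: [0.4916, 0.24, 0.1247]
ee_rot: [0.034, 0.715, -0.698, -0.038]
wrist_force: [-1.1, 0.8, -0.1]
gripper_width: 0.954
```

```bash
python3 - <<'E'
from go import *
o=get_obs();print(o["gripper_width"],o["wrist_force"],o["joints"]);cmd(*knob(-12,0))
E
```

```text
0.9541370474077475 [-1.129  0.801 -0.14 ] [ 0.392  0.34   2.044  0.057  0.851 -2.812]
shift [ 0.013 -0.002  0.017] turn [-0.069  0.005 -0.002] | now [0.492 0.24  0.125]
```

{"op": "move_arm", "data": {"plan": [[[0.01,-0.005,0.01],[-0.1,0,0],0.95],[[0.01,-0.005,0.01],[-0.1,0,0],0.95],[[0.01,-0.005,0.01],[-0.1,0,0],0.5],[[0.01,-0.005,0.01],[-0.1,0,0],0.5],[[0.01,-0.005,0.01],[-0.1,0,0],0.5],[[0.01,-0.005,0.01],[-0.1,0,0],0.5],[[0.01,-0.005,0.01],[-0.1,0,0],0.5],[[0.01,-0.005,0.01],[-0.1,0,0],0.5]], "grip_force": 15}}

```text
time_s: 16.45
position: [0.4913, 0.2383, 0.1229]
ee_rot: [0.089, 0.71, -0.693, -0.09]
wrist_force: [-6.4, 1.2, 5.8]
gripper_width: 0.615
```

```bash
python3 - <<'E'
from go import *
o=get_obs();print(o["gripper_width"],o["wrist_force"],o["wrist_torque"],o["joints"]);cmd(*knob(-12,0));cmd(*knob(4,0))
E
```

```text
0.6147499105405188 [-6.436  1.2    5.771] [0.414 1.034 0.222] [ 0.369  0.398  1.978  0.104  1.006 -2.862]
shift [-0.004 -0.004 -0.002] turn [ 0.028  0.003 -0.003] | now [0.491 0.238 0.123]
shift [-0.004  0.004 -0.   ] turn [ 0.206  0.002 -0.003] | now [0.491 0.238 0.123]
```

{"op": "move_arm", "data": {"plan": [[[0,0.003,-0.003],[0.022,0,0],0.5],[[0,0.004,-0.003],[0.044,0,0],0.5],[[0,0.005,-0.003],[0.067,0,0],0.5],[[0,0.006,-0.003],[0.089,0,0],0.5],[[0,0.007,-0.003],[0.111,0,0],0.5],[[0,0.008,-0.003],[0.133,0,0],0.5]]}}

```text
time_s: 17.05
position: [0.4907, 0.2383, 0.123]
ee_rot: [0.014, 0.715, -0.699, -0.016]
wrist_force: [-3.6, 1.2, -1.7]
gripper_width: 0.61
```

```bash
cat > st.py <<'E'
from go import *
o=get_obs(); p,r=tool(); z=r.apply([0,0,1]); xf=F.inv().apply(z); til=np.degrees(np.arctan2(xf[0],-xf[2]))
# moment about the knob axis, sensor assumed at TCP-L*z
f,t=o["wrist_force"],o["wrist_torque"]
print("tilt",til,"w",o["gripper_width"],"F",f,"T",t,"j",o["joints"])
sd=grab_frame("side")[:,:,::-1].astype(int); import os
k=len([n for n in os.listdir("pics") if n.startswith("z")]); cv2.imwrite(f"pics/z{k}.png",sd)
ref=cv2.imread("pics/s8.png").astype(int); q=np.abs(sd-ref)[195:232,185:222].max(2)
print("side diff bush region",(q>40).sum())
E
python3 st.py
```

```text
tilt -2.4755308642819833 w 0.6099041310319183 F [-3.56   1.211 -1.66 ] T [0.497 0.542 0.369] j [ 0.401  0.322  2.072  0.027  0.787 -2.783]
side diff bush region 68[ WARN:0@4.392] global loadsave.cpp:1063 imwrite_ Unsupported depth image for selected encoder is fallbacked to CV_8U.
```

```bash
python3 - <<'E'
import cv2
for n in("side0","s8","z0"):
    g=cv2.imread(f"pics/{n}.png",0); print(n)
    for v in range(200,236,3): print(v,*["%3d"%x for x in g[v,186:222:2]])
E
```

```text
side0
200 165 131 113 153 153 157 164 164 156 142 113 102  94  75  61 212 216 215
203 127 149 115 113 111 109 108 109 102  86  72  69 118 112 109 212 215 215
206 144 115 114 115 109  93  85  82 104 158 186 186 185 161 124 210 213 216
209 111  99  94  92 111 158 186 186 185 183 176 185 185 185 127 110 209 210
212 115 161 186 186 184 185 174 140 161 164 167 161 189 172 169 168 187 199
215 185 185 174 176 149 147 165 172 175 173 175 175 189 191 189 191 195 201
218 153 164 166 169 173 184 214 208 204 200 197 185 176 210 179 211 215 212
221 198 163 175 176 175 191 203 103 104 104 204 196 158 168 206 185 191 181
224 141 212 181 180 201 178 205 157 142 159 203 180 157 156 159 194 154 143
227 125 200 186 175 167 192 166 196 202 199 155 134 114 147 147 166 120 125
230 127 163 211 155 164 157 174 136 126 130 134 109 119 134 131 128 137 196
233 122 121 118 198 154 151 136 122 123 114 117 114 115 112 116 112 112  92
s8
200 162 129 112 152 153 157 161 165 156 142 111 100  92  73  59 213 217 161
203 127 146 111 111 108 108 107 105 100  83  70  66 115 109 107 211 215 215
206 142 112 112 111 105  88
[... 947 characters left out ...]
 122 209 213 215
209 106  94  87  84 105 157 185 185 183 184 173 185 184 184 124 110 209 210
212 113 158 186 185 183 184 174 131 111 110 108 102 179 168 169 167 186 201
215 185 186 173 175 146 144 117 115 113 111 107 108 156 188 178 149 116 123
218 151 164 164 167 172 183 151 107 110 112 107  99 156 210 164 132 134 136
221 199 162 173 173 175 191 203  96  82  81  85 162 157 168 205 141 133 133
224 140 211 180 178 200 177 204 145 100  98 154 179 155 155 157 193 130 118
227 120 200 185 177 164 192 163 196 144 141 120 132 112 145 142 164 116 117
230 128 162 211 154 163 154 174 134 124 126 131 105 114 131 128 125 136 186
233 118 120 114 198 151 148 133 117 121 113 111 110 109 106 110 106 108  83
```

The head is visible at its resting place in the side view (rows 212–219), so it hasn't dropped yet at about 36° turned. That patch works as a drop detector. I'll keep turning.

{"op": "move_arm", "data": {"plan": [[[0,0.001,0],[0.022,0,0],0.5],[[0,0.002,0],[0.044,0,0],0.5],[[0,0.003,0],[0.067,0,0],0.5],[[0,0.004,0],[0.089,0,0],0.5],[[0,0.005,0],[0.111,0,0],0.5],[[0,0.006,0],[0.133,0,0],0.5]]}}

```text
time_s: 17.7
position: [0.4901, 0.2383, 0.123]
ee_rot: [-0.06, 0.713, -0.697, 0.057]
wrist_force: [-3.7, 2.6, -1.3]
gripper_width: 0.61
```

```bash
python3 - <<'E'
s=open("st.py").read().split("sd=grab")[0]+'''g=cv2.cvtColor(grab_frame("side"),cv2.COLOR_RGB2GRAY); cv2.imwrite("pics/zl.png",g[:,:])
print("upper patch",g[211:219,200:209].mean(),"(head there ~110, bare ~170); lower",g[222:228,200:206].mean())
'''
open("st.py","w").write(s)
E
python3 st.py
```

```text
tilt 9.447189182892915 w 0.6102479149238696 F [-3.668  2.576 -1.324] T [0.462 0.763 0.425] j [ 0.439  0.263  2.164 -0.119  0.565 -2.629]
upper patch 152.91666666666666 (head there ~110, bare ~170); lower 106.58333333333333
```

The upper patch has changed, so the pin has probably dropped. I'll check the profile.

```bash
python3 st.py; python3 - <<'E'
import cv2
g=cv2.imread("pics/zl.png",0)
for v in range(206,236,2): print(v,*["%3d"%x for x in g[v,190:222:2]])
from go import *
d=cam("side"); print(proj(d,[M+AX*s for s in(0,.012,.024,.05)]))
E
```

```text
tilt 9.599726653070322 w 0.6127943052338185 F [-1.522  3.422 -3.177] T [0.463 0.395 0.387] j [ 0.439  0.263  2.166 -0.122  0.562 -2.627]
upper patch 152.45833333333334 (head there ~110, bare ~170); lower 106.69444444444444
206 111 112 104  89  77  75 100 156 185 185 185 162 123 210 213 216
208 103  92  84 106 157 185 184 185 185 185 184 185 126 189 214 213
210 109 142 156 186 186 186 171 174 157 176 186 185 126 100 206 213
212 186 185 185 186 174 136 160 162 166 160 190 172 168 168 187 201
214 187 186 172 121 131 161 168 170 173 173 206 131 188 190 177 190
216 149 158 156 166 166 137 129 140 161 176 176 215 193 197 196 197
218 165 168 171 183 153 117 116 113 112 182 164 207 175 205 202 197
220 172 174 175 180 121 118 114 114 112 141 158 164 204 196 189 182
222 178 177 181 200 116 116 117 114 112 113 157 153 183 143 169 159
224 180 179 201 177  90 112 115 112  86 113 157 148 150 184 148 135
226 148 178 173 165 147  92  83  91 115 110 119 143 142 173 115 103
228 216 173 170 198 116 131 120 128 102 135 112 140 132 134 135 175
230 212 153 164 155 176 134 123 128 132 102 115 130 127 122 135 188
232 146 193 157 154 122 111 122 104 108 112 111 118 119 113 116  94
234 116 194 144 146 144 118 113 113 112 109 106 103 105 100  96 135
[[202.751 222.909]
 [202.83  221.778]
 [202.91  220.624]
 [203.09  218.044]]
```

The head has moved to centre (202.5,221.5) in the side view, which matches home (predicted 220.6–222.9 along the head). I'll release the knob, back off and look closely.

{"op": "move_arm", "data": {"plan": [[[0,0,0],[0,0,0],1],[[0,0,0],[0,0,0],1],[[0,0,0],[0,0,0],1],[[0,0,0],[0,0,0],1],[[0,0,-0.3],[0,0,0],1],[[0,0,-0.6],[0,0,0],1],[[0,0,-1],[0,0,0],1],[[0,0,-1],[0,0,0],1]]}}

```text
time_s: 18.6
position: [0.4759, 0.2385, 0.2265]
ee_rot: [-0.063, 0.712, -0.697, 0.058]
wrist_force: [1.1, -0.3, -0.2]
gripper_width: 0.997
```

{"op": "move_arm", "data": {"plan": [[[0.5,0,-0.3],[0.06,0,0],1],[[1,0,-0.3],[0.1,0,0],1],[[1,0,-0.3],[0.1,0,0],1],[[1,0,-0.3],[0.1,0,0],1],[[1,0,-0.3],[0.1,0,0],1]]}}

```text
time_s: 19.1
position: [0.4719, 0.1378, 0.251]
ee_rot: [-0.116, 0.705, -0.691, 0.111]
wrist_force: [-0.0, 1.5, -0.9]
gripper_width: 1.001
```

```bash
python3 - <<'E'
from go import *
p,r=tool(); o=get_obs(); print(p,o["joints"],o["time_s"])
c=cam("wrist"); q=proj(c,[M,M+AX*.024,KN]); print(q)
cv2.imwrite("pics/w9.png",grab_frame("wrist")[:,:,::-1]); np.save("w9.npy",np.array(c,dtype=object),allow_pickle=True)
E
```

```text
[0.472 0.138 0.251] [ 0.275 -0.099  2.282 -0.126  0.649 -2.8  ] 19.1
[[357.741 439.144]
 [366.915 467.546]
 [340.285 295.091]]
```

{"op": "move_arm", "data": {"plan": [[[-0.5,0,-0.6],[0,0,0],1],[[-1,0,-0.9],[0,0,0],1],[[-1,0,-0.9],[0,0,0],1],[[-1,0,-0.9],[0,0,0],1]]}}

```text
time_s: 19.55
position: [0.4412, 0.2407, 0.3398]
ee_rot: [-0.118, 0.707, -0.689, 0.111]
wrist_force: [0.8, 0.0, -0.2]
gripper_width: 0.999
```

{"op": "move_arm", "data": {"plan": [[[-0.5,0,0],[0,0,0],1],[[-1,0,0],[0,0,0],1],[[-1,0,0],[0,0,0],1],[[-1,0,0],[0,0,0],1]]}}

```text
time_s: 19.95
position: [0.4381, 0.3374, 0.3356]
ee_rot: [-0.115, 0.707, -0.689, 0.111]
wrist_force: [0.4, 0.2, -0.5]
gripper_width: 1.0
```

```bash
python3 - <<'E'
from go import *
p,r=tool(); o=get_obs(); print(p,o["joints"],o["time_s"])
c=cam("wrist"); q=proj(c,[M,M+AX*.024,KN]); print(q)
im=grab_frame("wrist")[:,:,::-1]; cv2.imwrite("pics/w9.png",im); np.save("w9.npy",np.array(c,dtype=object),allow_pickle=True)
u,v=q[0].round().astype(int); u=np.clip(u,80,560); v=np.clip(v,75,325)
cv2.imwrite("pics/c9.png",cv2.resize(im[v-75:v+75,u-80:u+80],None,fx=4,fy=4,interpolation=cv2.INTER_CUBIC)); print("crop origin",u-80,v-75)
E
```

```text
[0.438 0.337 0.336] [ 0.702 -0.064  2.081 -0.255  0.887 -2.327] 19.95
[[352.888 193.171]
 [360.935 200.475]
 [337.387  80.045]]
crop origin 273 118
```

View pics/c9.png

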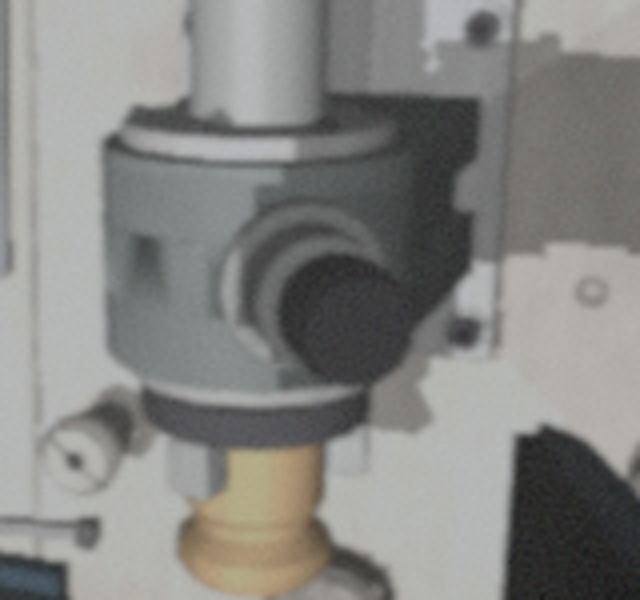

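The close view shows the pin home in the bush, head centre at (360.5,198.5), predicted (360.9,200.5) for fully home. That is only good to about 3 mm, so I'll confirm by touching the head top gently with closed fingers along the axis.

```bash
python3 - <<'E'
from go import *
cmd(M+AX*.066,ori(30)*FL); cmd(M+AX*.1,ori(30)*FL)
E
```

```text
shift [-0.058  0.466  0.934] turn [ 0.13  -0.    -0.003] | now [0.438 0.336 0.336]
shift [-0.058  0.535  0.601] turn [ 0.13  -0.    -0.003] | now [0.438 0.336 0.336]
```

{"op": "move_arm", "data": {"plan": [[[-0.058,0.535,0.3],[0.06,0,-0.003],0.05],[[-0.058,0.535,0.6],[0.13,0,-0.003],0.05],[[-0.058,0.535,0.6],[0.13,0,-0.003],0.05],[[-0.058,0.535,0.6],[0.13,0,-0.003],0.05],[[-0.058,0.535,0.6],[0.13,0,-0.003],0.05],[[-0.058,0.535,0.6],[0.13,0,-0.003],0.05],[[-0.058,0.535,0.6],[0.13,0,-0.003],0.05],[[-0.058,0.535,0.6],[0.13,0,-0.003],0.05]]}}

```text
time_s: 20.8
position: [0.4072, 0.3418, 0.264]
ee_rot: [-0.187, 0.691, -0.674, 0.181]
wrist_force: [-0.0, 1.0, 0.7]
gripper_width: 0.331
```

{"op": "move_arm", "data": {"plan": [[[0,0,0],[0,0,0],0.05],[[0,0,0],[0,0,0],0.05],[[0,0,0],[0,0,0],0.05],[[0,0,0],[0,0,0],0.05],[[0,0,0],[0,0,0],0.05],[[0,0,0],[0,0,0],0.05],[[0,0,0],[0,0,0],0.05],[[0,0,0],[0,0,0],0.05]]}}

```text
time_s: 21.6
position: [0.4067, 0.3417, 0.2632]
ee_rot: [-0.187, 0.692, -0.674, 0.181]
wrist_force: [-0.4, 0.2, -0.8]
gripper_width: 0.055
```

```bash
python3 - <<'E'
from go import *
cmd(M+AX*.05,ori(30)*FL); o=get_obs(); print(o["gripper_width"],o["joints"])
p,r=tool(); print("force tool",r.inv().apply(o["wrist_force"]),"height s",(p-M)@AX)
E
```

```text
shift [0.001 0.011 0.508] turn [-0.002  0.    -0.001] | now [0.407 0.342 0.263]
0.055060604850761745 [ 0.821 -0.038  2.245 -0.634  0.648 -1.889]
force tool [-0.205  0.748  0.532] height s 0.10083543322691498
```

{"op": "move_arm", "data": {"plan": [[[0,0.01,0.3],[0,0,0],0.05],[[0,0.01,0.42],[0,0,0],0.05],[[0,0.01,0.47],[0,0,0],0.05],[[0,0.01,0.49],[0,0,0],0.05],[[0,0.01,0.49],[0,0,0],0.05]]}}

```text
time_s: 22.1
position: [0.4305, 0.3424, 0.2207]
ee_rot: [-0.187, 0.692, -0.674, 0.181]
wrist_force: [-0.5, 0.5, -0.7]
gripper_width: 0.047
```

{"op": "move_arm", "data": {"plan": [[[0,0,0.01],[0,0,0],0.05],[[0,0,0.02],[0,0,0],0.05],[[0,0,0.03],[0,0,0],0.05],[[0,0,0.03],[0,0,0],0.05]]}}

```text
time_s: 22.5
position: [0.4319, 0.3425, 0.2179]
ee_rot: [-0.187, 0.692, -0.674, 0.181]
wrist_force: [-0.7, -0.4, -0.7]
gripper_width: 0.047
```

```bash
python3 - <<'E'
from go import *
o=get_obs(); p,r=tool(); print("force tool",r.inv().apply(o["wrist_force"]),"height s",(p-M)@AX)
E
```

```text
force tool [0.341 0.997 0.251] height s 0.04893269700061477
```

{"op": "move_arm", "data": {"plan": [[[0,0,0.006],[0,0,0],0.05],[[0,0,0.012],[0,0,0],0.05],[[0,0,0.018],[0,0,0],0.05],[[0,0,0.018],[0,0,0],0.05]]}}

```text
time_s: 22.9
position: [0.4329, 0.3425, 0.2162]
ee_rot: [-0.187, 0.692, -0.674, 0.181]
wrist_force: [-0.5, 0.1, 0.9]
gripper_width: 0.047
```

{"op": "move_arm", "data": {"plan": [[[0,0,0.005],[0,0,0],0.05],[[0,0,0.01],[0,0,0],0.05],[[0,0,0.01],[0,0,0],0.05]]}}

```text
time_s: 23.2
position: [0.4333, 0.3427, 0.2162]
ee_rot: [-0.187, 0.692, -0.674, 0.181]
wrist_force: [-14.4, -2.6, 18.1]
gripper_width: 0.047
```

```bash
python3 - <<'E'
from go import *
o=get_obs(); p,r=tool(); print("force tool",r.inv().apply(o["wrist_force"]),"height s",(p-M)@AX)
E
```

```text
force tool [  2.204   3.377 -22.919] height s 0.046754330586205844
```

Firm contact at 46.8 mm, against 46 mm expected for a fully home pin. It held at 23 N with no sinking. I'll back off clear and hand in.

{"op": "move_arm", "data": {"plan": [[[0,0,-0.2],[0,0,0],0.05],[[0,0,-0.6],[0,0,0],0.05],[[0,0,-1],[0,0,0],0.05],[[0,0,-1],[0,0,0],0.05],[[0,0,-1],[0,0,0],0.05]]}}

```text
time_s: 23.7
position: [0.3831, 0.3413, 0.3026]
ee_rot: [-0.188, 0.692, -0.674, 0.181]
wrist_force: [0.1, 0.2, -0.6]
gripper_width: 0.051
```

```bash
python3 - <<'E'
from go import *
o=get_obs(); p,r=tool(); print(o["time_s"],o["wrist_force"],(p-M)@AX)
c=cam("wrist"); q=proj(c,[M,M+AX*.024]); print(q)
im=grab_frame("wrist")[:,:,::-1]; u,v=np.clip(q[1].round().astype(int),[80,75],[560,325])
a=cv2.resize(im[v-75:v+75,u-80:u+80],(420,394),interpolation=cv2.INTER_CUBIC)
s=grab_frame("scene")[:,:,::-1][215:315,395:475]; a2=cv2.resize(s,(315,394),interpolation=cv2.INTER_CUBIC)
cv2.imwrite("pics/c10.png",np.hstack([a,a2])); print("origin",u-80,v-75)
E
```

```text
23.7 [ 0.137  0.206 -0.649] 0.14671984798549437
[[319.368 190.764]
 [319.342 198.416]]
origin 239 123
```

View pics/c10.png

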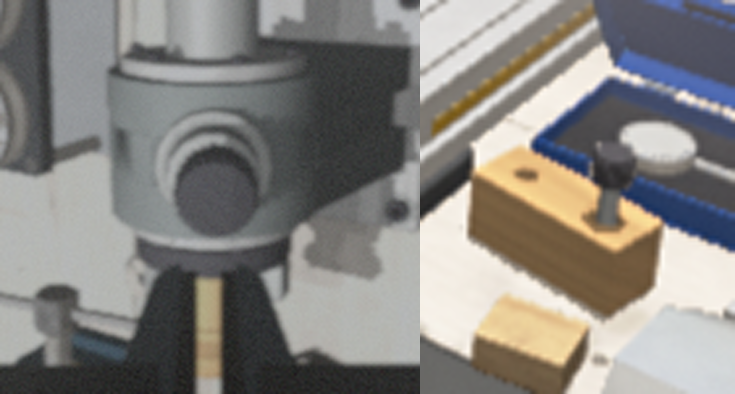

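The left crop shows the head seated on the bush at about (217,190), with the gripper clear of it. The right crop shows the short pin and the offcut still in place, and the long pin's hole empty.

```bash
python3 -c "
from station import *
print(hand_in())"
```

```text
the job is handed in; nothing more can be done
None
```

The long pin is locked in the indexing fixture, with its head down on the guide bush. I handed the job in at about 24 s of the 64 s allowed, with the gripper clear of everything.

I took the long pin from the stand, started it in the leaning bush and released it resting on the spindle. I then turned the knob in two grips, about 36 to 48° in all, until the pin dropped.

**Checks on the pin:**
- **Close wrist view:** the head centre was within about 2 pixels (6 mm or so along the bore) of the fully-home position. That was too coarse to settle it alone.
- **Touch test:** a light press on the head met a firm stop 46.8 mm above the mouth, where 46 mm was expected. It held at 23 N without sinking, and the 0.8 mm difference is within the calibration error.

**Other objects:** in the last picture the short pin and the wooden offcut are where they started. The hex key, tape measure and collets were not checked again at the end, but the arm stayed clear of them. No check failed.

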